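Run the specimen tray up to the stop and turn the keeper behind it

TASK

On the inclined sample station, push the specimen tray up the track, between the guide rails, until it bears on the end of the stop screw at the top: press it on with a light but definite push, a few newtons, and never force the stop (20 N at most). Then swing the keeper by its peg across behind the tray until it bears gently on the tail, so that the tray is held between stop and keeper without play, and let go. Slide the tray rather than lift it, keep the specimen in its well, and leave the other things where they are.

Things in the scene. Friction and masses are not known exactly. Their poses are not given: they have to be found in the camera images.
- track: Inclined track of the sample station (mm): aluminium plate 410 x 142 rising at 8 degrees; station fixed, but in a new place and direction each time. Origin on its sliding surface, centre line, 56 above the table; x uphill along the surface, y left looking uphill, z square to the surface. Surface runs from x = -215 (low end) to x = +195. No rails below x = -42.
- rail_mouth (a point): Point on the track's centre line and surface where the two steel guide rails begin (track x = -10); same axes as the track. Rails: 10 high, 14 wide, 100 apart inside (the tray is 96 wide), up to x = 170. Below the mouth flared lead-ins 34 long open to 120 apart.
- stop_bar: Dark steel cross bar at the top of the track; its downhill face is at track x = 182. Through its middle sticks the stop: a fine adjusting screw with a flat end 14 across, centred 9 above the surface, facing downhill. How far it sticks out is set anew each time: its end is anywhere from track x = 156 to 170, to be seen or felt. Stiff; not to be loaded over 20 N. Origin: centre of the bar's face; track's axes.
- tray: Specimen tray: loose flat black block 100 long (x) x 96 wide (y) x 18 thick, 0.28 to 0.52 kg. Starts on the open lower track, a little crooked. Origin at the centre of its underside; x uphill to its head face (+50), tail face at -50, z square to its top. Home: its head on the stop screw, origin at track x = 106 to 120. Friction holds it on the slope; it slides uphill at 2 to 5 N, more if it rubs on a rail. Too wide to grasp.
- tray_tail (a point): Centre of the tray's flat tail face (its lower end, 96 wide, 18 high), half-way up: the face to push on. Same axes as the tray.
- tray_well (a point): Where the specimen's centre is when it lies centred in the tray's round well (56 across, 6 deep): 17 above the middle of the tray's underside.
- specimen_center (a point): Centre of the specimen: a loose white ceramic disc 50 across and 10 thick lying in the tray's well, 4 proud of the tray's top.
- keeper: Keeper: flat steel bar 14 wide, 6 thick, pivoted beside the right-hand rail (looking uphill), with a round end 24 across, 55 from the pivot. Origin at the pivot; its x runs along the bar to the peg. Starts open, pointing downhill and up to 45 degrees outward; swings clockwise seen from above, over the rails, till its round end meets the tail of a home tray, within 9 degrees of square across.
- keeper_pivot (a point): Pivot of the keeper: x = 51, y = -66, z = 14.5 in the track's frame, axis along the track's z. The bar sweeps 11.5 to 17.5 above the track's surface. The pivot is stiff (about 2 N at the peg): the bar stays where it is left. Its travel ends 15 degrees past square across.
- keeper_peg (a point): Middle of the keeper's upright thumb peg, on the round end: 10 across, 30 tall, from 17.5 to 47.5 above the track's surface (square to it), 55 from the pivot. Pushing it on the tray's tail loads the tray, and the stop behind it, one for one.
- mirror_mount: Bystander: square kinematic mirror mount on a pedestal post, 110 tall, loose, heavy foot. Sizes in mm, origin at its underside. To be left alone.
- lens_mount: Bystander: round lens ring on a pedestal post, 105 tall, loose. Sizes in mm, origin at its underside. To be left alone.
- ball_driver: Bystander: screwdriver-like driver, 170 long, lying loose. Sizes in mm, origin at its underside. To be left alone.
- post_collar: Bystander: small steel ring, 36 across, 12 tall, loose. Sizes in mm, origin at its underside. To be left alone.
- screw_bin: Bystander: small grey divided bin of screws 85 x 60 x 28, loose. Sizes in mm, origin at its underside. To be left alone.
- power_sensor: Bystander: flat round sensor puck, 60 across, 22 tall, loose. Sizes in mm, origin at its underside. To be left alone.
- lens_tube: Bystander: short black tube standing on end, 31 across, 45 tall, loose. Sizes in mm, origin at its underside. To be left alone.
Mind the look-alikes: they are no part of the job. Leave any orange or purple look-alike of the tray alone.

How it is judged:
By the outcome, as a careful person would: the job done as asked, in the order asked, and still so for the second after the job is handed in, with the robot touching nothing.
It also fails if it takes over 72 s, if anything falls off the work surface, if the arm or the gripper's body presses on something with over 40 N, if the wrist force passes 120 N, or if a joint passes its speed limit or range.

ROBOT

A 6-joint arm with a two-finger parallel gripper is mounted at the origin on the work surface. World frame = base frame: x ahead of the robot, y to its left, z up, the work surface at z = 0. Lengths are in m, angles in rad, forces in N, time in s.
With the tool pointing down it reaches from about 0.25 to 0.775 m from the base axis. Payload 4 kg.
Tool frame: the origin (TCP) lies between the finger pads; the fingertips stand tip_reach ahead of it and the grasp point (between the pads) lies 8 mm behind it (tip_reach is the distance from the TCP to the fingertips, in m); z points along the fingers, y is the direction in which the jaws open and shut (so a half turn about z gives the same grasp; the last joint's range is limited). The gripper opens to 85 mm and grips with 20 to 120 N. Pads are 22 mm wide; open, the fingers measure 114 mm over their backs; the gripper's body (76 mm by 85 mm) begins 54 mm behind the grasp point. The pads swing forward as they close: fully open they stand 13 mm farther back than shut.
Start: joints at [1.023, 0.087, 1.371, -0, 1.684, -0.103], TCP at [0.237, 0.496, 0.242] pointing down, gripper open.
Joint ranges: [-3.1, 3.1], [-0.76, 2.03], [0.27, 2.55], [-1.08, 4.22], [0.17, 2.65], [-2.57, 2.57]. Speed limits (rad/s): [2.79, 2.79, 3.14, 3.14, 3.14, 3.14].

INTERFACE

Orientations are given as a unit quaternion [w, x, y, z].
In Python, from workcell import get_obs, capture, camera_model, close_job, tip_reach gives the robot as it stands. The module is installed in compiled form; this text tells all that it offers.
- The arm moves only by the tool move_arm, never from a script. Its argument "commands" is one flat list of numbers, 5 for each row, row after row: the shift along the tool's x, y, z in cm, then the turn about the tool's z in degrees, then the opening, from 0 (shut) to 1 (fully open). A call has 1 to 5 rows; each row is the pose to reach, as a shift and turn from the pose measured when the call began, along the tool's axes at that moment; what a row does not reach only later rows make up. A row lasts 1/10 s, in which the tool goes at most 50 mm and 8.59 degrees, less where a joint would pass 70% of its speed; a pose out of reach is approached as far as the arm can. A call with a gripper value outside its range is refused whole. The fingers move at their own pace and stop on an object; "newtons" is the grip in N (left out, the last holds). Time passes only in rows, so rows that repeat a pose let the fingers close. It gives the time, the measured TCP pose, the force and the opening at its end, in the units of the state.
- get_obs(): the state, without advancing time (a new reading comes with each control period).
- capture(name): name is "scene" or "top" or "wrist"; returns the picture (384x512x3 uint8, blue, green, red); there is no depth.
- camera_model(name): a dict with "K" (3x3 intrinsics, pixels), "k1" (the pictures are not rectified: a ray, as slopes to the right and down, at radius r is drawn at 1 + k1 r^2 times it, then the intrinsics apply), "pose" (4x4, takes a point from camera to world coordinates). Camera axes: x right, y up, looking along -z (the intrinsics and any distortion apply to the point x, -y, -z); pixel columns grow to the right and rows downward; lengths in m; the calibration is good to about 2 mm. A picture is of the moment at which its call begins: read the wrist's pose just before it. camera_model takes no time and is no camera call; for the wrist camera it gives the pose at the moment of the call.
- close_job(): hands the job in, once; it reports no verdict.
The state is a dict: "time": time; "joint_positions": joint angles; "dq": joint speeds; "effort": joint torques, N m; "eef_pos": TCP position; "ee_rot": TCP orientation; "contact_force": force on the tool from outside, world axes, zero at the start; "torque": the same for the moment, N m; "gripper_width": finger opening in m.
Only numpy, scipy, OpenCV 4.12 (cv2) and the standard library are available. Lean on these libraries where they do the work, as an engineer would, in place of code of your own. Each camera call takes 0.05 s, during which the arm holds its last target.

## Working session

There is one attempt and no reset: what is moved stays moved. The work goes in short steps, Python scripts to look and compute and a tool call to move; the robot and the scene stay as the last step left them, time stands still between calls to the robot, and variables do not carry over. Pictures are saved under pics/ and viewed, and the job is handed in when it is done.

Besides the shell and the picture viewer there is one more tool, called after "Request:" by a JSON object that holds its "method" and its "body", one argument or row to a line. move_arm: Moves the arm, as the interface text tells. Its arguments: {"type":"object","properties":{"commands":{"type":"array"},"newtons":{"type":"number"}},"required":["commands"]}

```bash
mkdir -p pics; python3 - <<'E'
from workcell import *
import cv2, numpy as np
o=get_obs();print(o['time'],o['eef_pos'],o['ee_rot'],o['gripper_width'],o['contact_force'])
t=tip_reach
print(t() if callable(t) else t)
for n in ["scene","top","wrist"]:
    m=camera_model(n);print(n,m['K'],m['k1'],np.round(m['pose'],4))
    cv2.imwrite(f'pics/{n}0.png',capture(n))
E
```

```text
0.0 [0.23639684 0.49607604 0.24112085] [-3.48194915e-04  2.20559312e-01  9.75372932e-01 -1.05447793e-03] 0.0853092070957152 [ 0.58339885 -0.03613712  0.35576223]
0.011
scene [[410.4573046    0.         250.70887004]
 [  0.         410.4573046  189.24683102]
 [  0.           0.           1.        ]] -0.0781020787771052 [[-0.7205 -0.4435  0.5332  1.1388]
 [ 0.6934 -0.4479  0.5645  0.7187]
 [-0.0115  0.7764  0.6302  0.8496]
 [ 0.      0.      0.      1.    ]]
top [[389.8524717    0.         255.60174311]
 [  0.         389.8524717  190.01185716]
 [  0.           0.           1.        ]] 0.014755913232413018 [[-2.0000e-04  9.8680e-01 -1.6180e-01  3.3890e-01]
 [-9.9980e-01 -3.2000e-03 -1.8500e-02  5.7000e-03]
 [-1.8800e-02  1.6180e-01  9.8670e-01  1.0587e+00]
 [ 0.0000e+00  0.0000e+00  0.0000e+00  1.0000e+00]]
wrist [[300.24603155   0.         257.45637133]
 [  0.         300.24603155 192.37965758]
 [  0.           0.           1.        ]] -0.06790767304666841 [[ 0.4295 -0.8703 -0.2411  0.1757]
 [ 0.9031  0.4134  0.1166  0.5247]
 [-0.0018 -0.2678  0.9635  0.3721]
 [ 0.      0.      0.      1.    ]]
```

View pics/scene0.png

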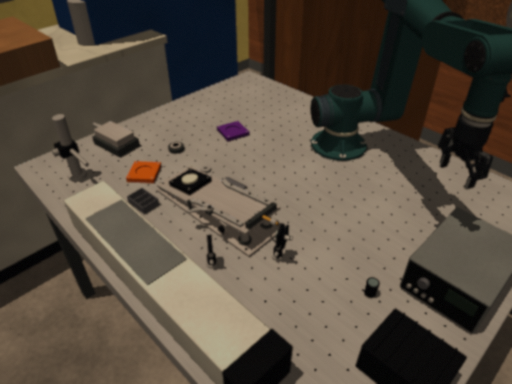

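View pics/top0.png

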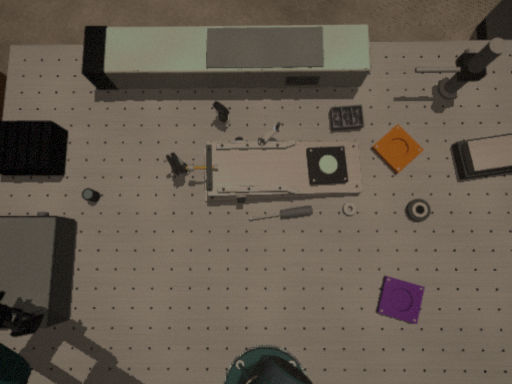

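View pics/wrist0.png

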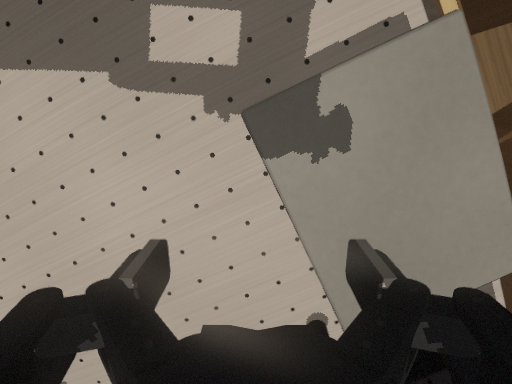

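The black tray with the white disc is on the track at top-view (327,166). An orange look-alike at (398,148) and a purple one at (401,300) lie on the table, and neither is the tray. The uphill end is at left, where the stop bar is at (209,170). The keeper is at about (270,132). Next I'll enlarge the crop to confirm.

```bash
python3 - <<'E'
import cv2
im=cv2.imread('pics/top0.png')[95:225,155:375]
cv2.imwrite('pics/crop1.png',cv2.resize(im,None,fx=3.6,fy=3.6,interpolation=cv2.INTER_CUBIC))
im=cv2.imread('pics/scene0.png')[150:275,130:310]
cv2.imwrite('pics/crop2.png',cv2.resize(im,None,fx=4.4,fy=4.4,interpolation=cv2.INTER_CUBIC))
E
```

```text
(no output)
```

View pics/crop1.png

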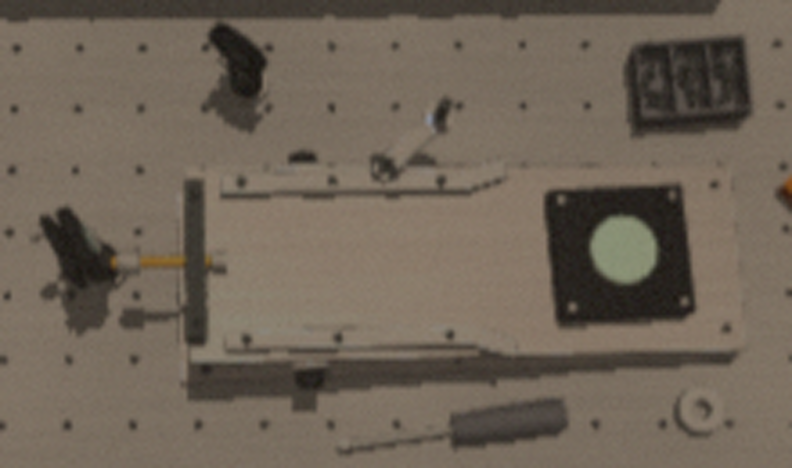

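View pics/crop2.png

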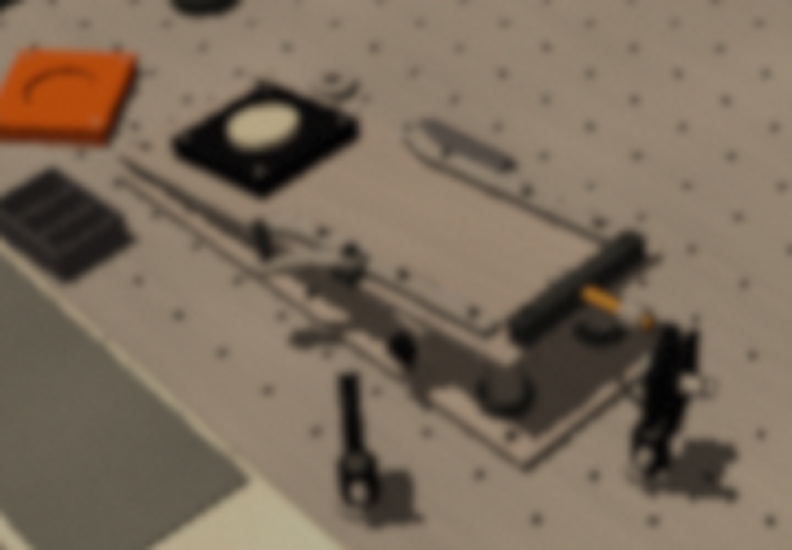

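```bash
python3 - <<'E'
import cv2,numpy as np
im=cv2.imread('pics/top0.png')
for i,(a,b,c,d) in enumerate([(130,210,195,295),(130,210,275,375)]):
    p=im[a:b,c:d].astype(float); p=np.clip((p/200)**0.6*255,0,255).astype(np.uint8)
    p=cv2.resize(p,(8*(d-c),8*(b-a)),interpolation=cv2.INTER_CUBIC)
    for k in range(c,d,10): cv2.putText(p,str(k),((k-c)*8,10),0,.35,(0,0,255)); cv2.line(p,((k-c)*8+4,12),((k-c)*8+4,18),(0,0,255))
    for k in range(a,b,10): cv2.putText(p,str(k),(0,(k-a)*8+8),0,.35,(0,0,255))
    cv2.imwrite(f'pics/z{i}.png',p)
E
```

```text
(no output)
```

View pics/z0.png

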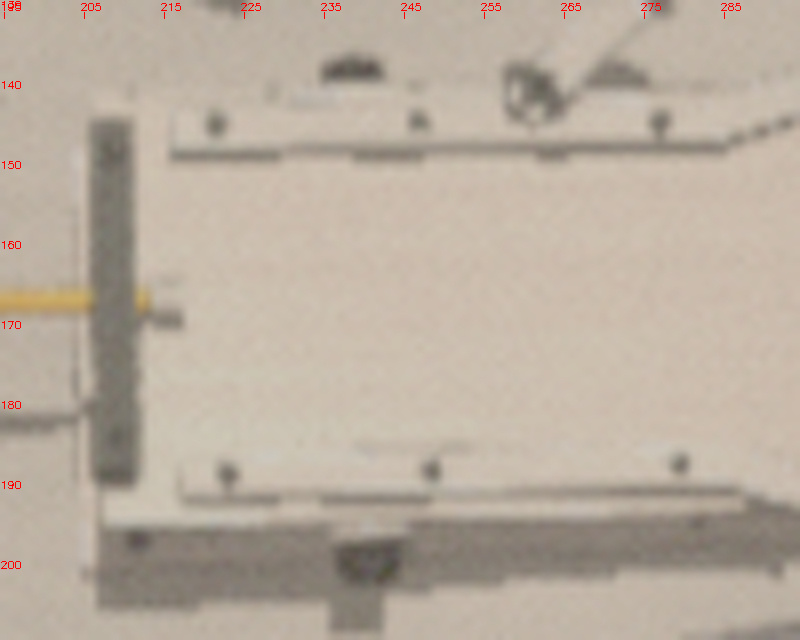

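View pics/z1.png

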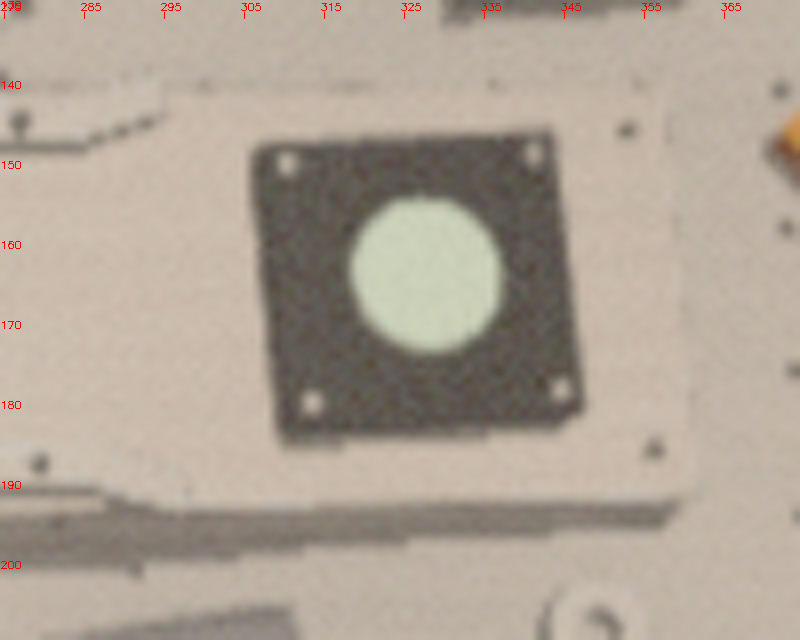

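```bash
cat > h.py <<'E'
from workcell import *
import cv2, numpy as np
from scipy.optimize import least_squares
S8,C8=np.sin(np.radians(8)),np.cos(np.radians(8))
def R_track(yaw):
    c,s=np.cos(yaw),np.sin(yaw)
    Rz=np.array([[c,-s,0],[s,c,0],[0,0,1]])
    Ry=np.array([[C8,0,-S8],[0,1,0],[S8,0,C8]])
    return Rz@Ry
def project(m,P):
    P=np.atleast_2d(P);T=np.linalg.inv(m['pose']);p=P@T[:3,:3].T+T[:3,3]
    u=p[:,0]/-p[:,2];v=-p[:,1]/-p[:,2];f=1+m['k1']*(u*u+v*v)
    K=m['K'];return np.c_[K[0,0]*u*f+K[0,2],K[1,1]*v*f+K[1,2]]
def ray(m,uv):
    K=m['K'];d=(np.array(uv,float)-[K[0,2],K[1,2]])/[K[0,0],K[1,1]]
    x=d.copy()
    for _ in range(20): x=d/(1+m['k1']*(x@x))
    r=m['pose'][:3,:3]@np.array([x[0],-x[1],-1.]);return m['pose'][:3,3],r/np.linalg.norm(r)
def to_track(m,uv,R,O,z):  # track coords (m) on plane at height z above surface
    o,d=ray(m,uv);o=R.T@(o-O);d=R.T@d;t=(z-o[2])/d[2];return o+t*d
E
python3 - <<'E'
from h import *
m=camera_model('top')
pts=[(-215,71,0,360.5,192),(-215,-71,0,358,140.8),(195,71,0,207.2,195.7)]
lines=[((-50),0,230,149.5),(-50,0,270,148.9),(-71,0,325,140.4)]
def res(p):
    R=R_track(p[2]);O=np.array([p[0],p[1],.056]);r=[]
    for x,y,z,u,v in pts: r+=list(project(m,O+R@(np.array([x,y,z])/1e3))[0]-[u,v])
    for y,z,u,v in lines: r.append((to_track(m,(u,v),R,O,z)[1]*1e3-y)/2.6)
    return r
s=least_squares(res,[.4,0,1.5]);p=s.x;print(p,np.round(s.fun,2))
R=R_track(p[2]);O=np.array([p[0],p[1],.056])
for nm,uv,z in [('tHR',(306.3,148.3),18),('tTR',(343.7,146.5),18),('tTL',(347.3,181.5),18),('tHL',(310,184),18),('spec',(327.9,164),22),('pivot',(261.3,141),17.5),('rail end R',(216.2,149),0),('stopend',(217.8,169),9),('mouth',(285.5,148.4),0),('barface',(211,144.5),20),('barface',(212,190),20),('rendL',(217.5,191.5),10)]:
    print(nm,np.round(to_track(m,uv,R,O,z/1e3)*1e3,1))
print(project(m,O+R@np.array([.051,-.066,.0175])))
E
```

```text
[ 0.56388719 -0.04211345  1.61252504] [ 1.2   0.06 -0.77 -0.17 -0.43 -0.07  0.31  0.03 -0.48]
tHR [-66.7 -45.7  18. ]
tTR [-168.7  -49.8   18. ]
tTL [-170.8   44.9   18. ]
tHL [-70.3  49.6  18. ]
spec [-120.6   -1.8   22. ]
pivot [ 51.6 -66.4  17.5]
rail end R [168.1 -50.8   0. ]
stopend [165.6   4.3   9. ]
mouth [-15.  -50.9   0. ]
barface [181.5 -57.2  20. ]
barface [181.8  60.2  20. ]
rendL [167.9  62.6  10. ]
[[261.52139597 141.15241719]]
```

```bash
cat >> h.py <<'E'
from scipy.spatial.transform import Rotation as Rn
YAW=1.61252504;O0=np.array([0.56388719,-0.04211345,.056]);RT=R_track(YAW)
def tool():
    o=get_obs();q=o['ee_rot'];return o,np.array(o['eef_pos']),Rn.from_quat([q[1],q[2],q[3],q[0]]).as_matrix()
def here():
    o,p,R=tool();t=p+R[:,2]*tip_reach
    F=RT.T@np.array(o['contact_force'])
    print('t',round(o['time'],2),'tip track mm',np.round(RT.T@(t-O0)*1e3,1),'yaw err',round(np.degrees(np.arctan2(R[1,0],R[0,0])-YAW),2),'F track',np.round(F,2),'w',round(o['gripper_width']*1e3,1))
def goto(x,y,z,yaw=0):
    """tip centre to track mm; yaw: tool x rel. to track x, deg"""
    o,p,R=tool();t=p+R[:,2]*tip_reach
    g=O0+RT@(np.array([x,y,z])/1e3)
    d=R.T@(g-t)*100
    cur=np.degrees(np.arctan2(R[1,0],R[0,0]));a=np.degrees(YAW)+yaw-cur
    print('shift cm',np.round(d,2),'turn deg',round(-a,2),'world',np.round(g,3))
E
python3 -c "
from h import *
here();goto(-205,0,100);o,p,R=tool();print(R.round(3))"
```

```text
t 0.15 tip track mm [570.4 304.7  95.9] yaw err 62.12 F track [0.05 0.65 0.11] w 85.4
shift cm [-62.86 -53.66  10.47] turn deg 62.12 world [ 0.573 -0.259  0.126]
[[-0.903  0.43  -0.001]
 [ 0.43   0.903 -0.001]
 [ 0.    -0.002 -1.   ]]
```

Request:
{"method": "move_arm", "body": {
  "commands": [-62.9,-53.7,0,62.1,0.6,-62.9,-53.7,0,62.1,0.6,-62.9,-53.7,0,62.1,0.6,-62.9,-53.7,0,62.1,0.6,-62.9,-53.7,0,62.1,0.6]
}}

```text
time: 0.65
eef_pos: [0.3385, 0.2663, 0.242]
ee_rot: [0.0, 0.565, 0.825, -0.001]
contact_force: [1.2, -0.1, 0.6]
gripper_width: 0.0511
```

```bash
python3 -c "
from h import *
here();goto(-205,0,100)"
```

```text
t 0.65 tip track mm [338.8 212.3 129.1] yaw err 18.85 F track [-0.02 -1.17  0.65] w 51.1
shift cm [-57.43   2.84  10.51] turn deg 18.85 world [ 0.573 -0.259  0.126]
```

Request:
{"method": "move_arm", "body": {
  "commands": [-57.4,2.8,0,18.9,0.6,-57.4,2.8,0,18.9,0.6,-57.4,2.8,0,18.9,0.6,-57.4,2.8,0,18.9,0.6,-57.4,2.8,0,18.9,0.6]
}}

```text
time: 1.15
eef_pos: [0.4402, 0.0377, 0.2424]
ee_rot: [0.0, 0.693, 0.721, -0.0]
contact_force: [1.1, 0.3, -0.3]
gripper_width: 0.0511
```

```bash
python3 -c "
from h import *
here();goto(-205,0,100)"
```

```text
t 1.15 tip track mm [108.4 120.3 161.8] yaw err -0.07 F track [ 0.22 -1.08 -0.36] w 51.1
shift cm [-30.15  12.07  10.52] turn deg -0.07 world [ 0.573 -0.259  0.126]
```

Request:
{"method": "move_arm", "body": {
  "commands": [-30.2,12.1,3,0,0.6,-30.2,12.1,3,0,0.6,-30.2,12.1,3,0,0.6,-30.2,12.1,3,0,0.6,-30.2,12.1,3,0,0.6]
}}

```text
time: 1.65
eef_pos: [0.5417, -0.1897, 0.2192]
ee_rot: [0.0, 0.693, 0.721, -0.0]
contact_force: [0.8, 1.1, 0.5]
gripper_width: 0.0516
```

Request:
{"method": "move_arm", "body": {
  "commands": [-7,2.5,4,0,0.6,-7,2.5,4,0,0.6,-7,2.5,4,0,0.6,-7,2.5,4,0,0.6]
}}

```text
time: 2.05
eef_pos: [0.5689, -0.2587, 0.1776]
ee_rot: [-0.002, 0.693, 0.721, -0.001]
contact_force: [0.5, 1.1, 0.0]
gripper_width: 0.0507
```

```bash
python3 -c "
from h import *
here();goto(-205,0,100);cv2.imwrite('pics/w1.png',capture('wrist'))"
```

```text
t 2.05 tip track mm [-199.1    4.1  139.7] yaw err -0.16 F track [ 1.11 -0.52 -0.13] w 50.7
shift cm [-0.04  0.42  4.01] turn deg -0.16 world [ 0.573 -0.259  0.126]
```

View pics/w1.png

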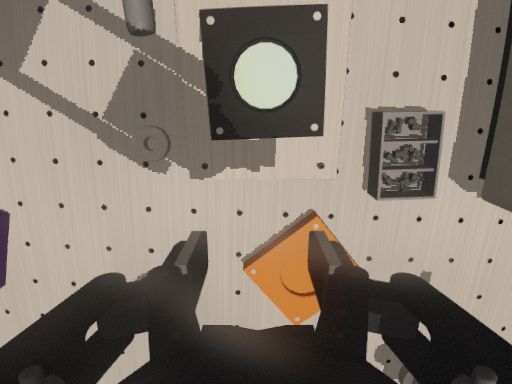

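```bash
python3 -c "
from h import *
m=camera_model('wrist')
for uv,z in [((211,140),18),((324.5,136),18),((327,5.5),18),((200.5,10),18),((265.5,75),22),((337,180),0),((352,0),0)]: print(uv,np.round(to_track(m,uv,RT,O0,z/1e3)*1e3,1))
print(project(camera_model('top'),O0+RT@np.array([-.165,0,0])))
"
```

```text
(211, 140) [-173.7   43.3   18. ]
(324.5, 136) [-170.1  -54.3   18. ]
(327, 5.5) [-71.  -48.6  18. ]
(200.5, 10) [-74.1  45.8  18. ]
(265.5, 75) [-120.8   -3.1   22. ]
(337, 180) [-217.6  -74.3    0. ]
(352, 0) [-63.7 -72.1   0. ]
[[341.52069492 166.33319768]]
```

Request:
{"method": "move_arm", "body": {
  "commands": [-0.6,0.4,4,0,0.6,-0.6,0.4,8,0,0.6,-0.6,0.4,11.5,0,0.6,-0.6,0.4,11.5,0,0.6]
}}

```text
time: 2.5
eef_pos: [0.5701, -0.2603, 0.0592]
ee_rot: [-0.006, 0.692, 0.722, -0.001]
contact_force: [-0.7, 0.3, -0.7]
gripper_width: 0.0511
```

```bash
python3 -c "
from h import *
here();goto(-205,0,7);cv2.imwrite('pics/w2.png',capture('wrist'));cv2.imwrite('pics/s2.png',cv2.resize(capture('scene')[150:250,110:240],None,fx=6,fy=6,interpolation=2))"
```

```text
t 2.5 tip track mm [-217.2    3.    22.6] yaw err 0.02 F track [ 0.22  0.73 -0.78] w 51.1
shift cm [1.42 0.31 1.38] turn deg 0.02 world [ 0.572 -0.246  0.034]
```

View pics/w2.png

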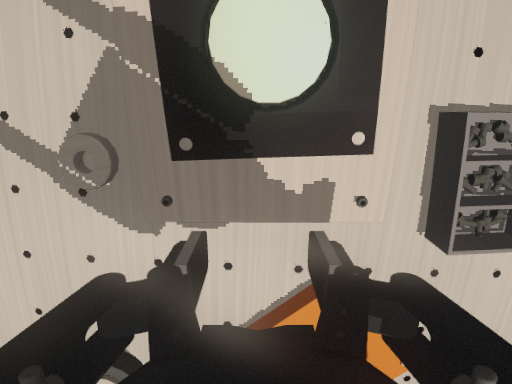

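View pics/s2.png

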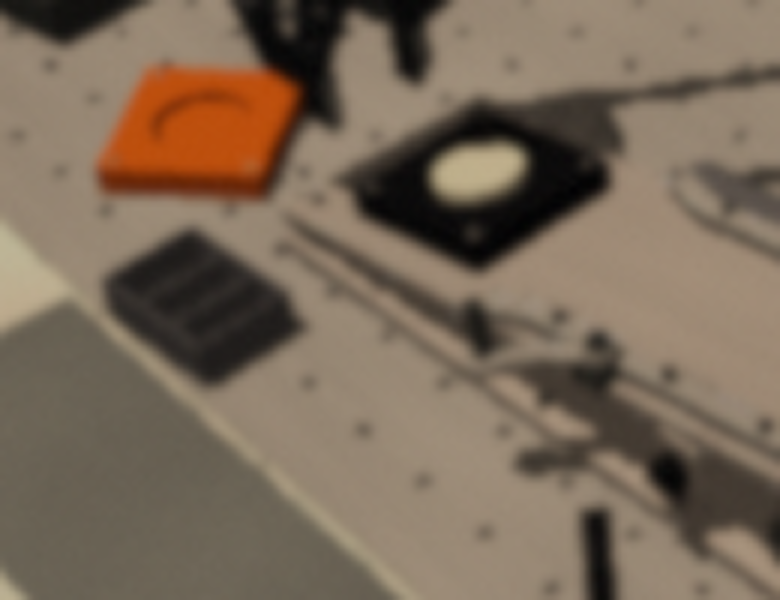

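Request:
{"method": "move_arm", "body": {
  "commands": [1.0,0.4,0.4,0,0.6,1.9,0.4,0.9,0,0.6,1.9,0.4,0.9,0,0.6]
}}

```text
time: 2.9
eef_pos: [0.5777, -0.242, 0.0578]
ee_rot: [0.001, 0.691, 0.722, 0.001]
contact_force: [0.6, -0.0, 0.1]
gripper_width: 0.0516
```

```bash
python3 -c "
from h import *
here();goto(-190,-1,7);cv2.imwrite('pics/w3.png',capture('wrist'))"
```

```text
t 2.9 tip track mm [-199.6   -5.5   18.7] yaw err 0.12 F track [-0.02 -0.62  0.09] w 51.6
shift cm [ 1.12 -0.45  1.03] turn deg 0.12 world [ 0.573 -0.231  0.036]
```

View pics/w3.png

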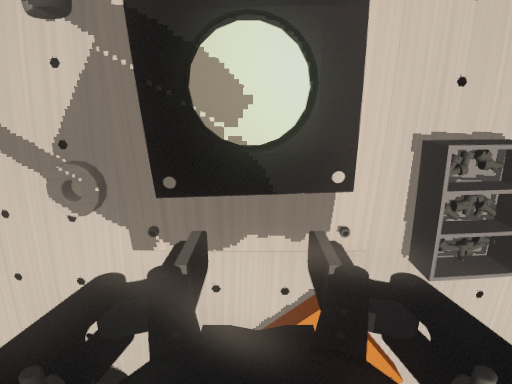

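Request:
{"method": "move_arm", "body": {
  "commands": [0,0,0,0,0.6,0,0,0,0,0.6]
}}

```text
time: 3.15
eef_pos: [0.5778, -0.2429, 0.0582]
ee_rot: [0.001, 0.692, 0.722, 0.0]
contact_force: [-0.3, 0.3, 0.5]
gripper_width: 0.0514
```

```bash
python3 -c "
from h import *
here();here();goto(-190,-1,7)"
```

```text
t 3.15 tip track mm [-200.5   -5.6   19.3] yaw err 0.1 F track [0.42 0.26 0.48] w 51.4
t 3.15 tip track mm [-200.5   -5.6   19.3] yaw err 0.1 F track [0.42 0.26 0.48] w 51.4
shift cm [ 1.21 -0.46  1.07] turn deg 0.1 world [ 0.573 -0.231  0.036]
```

Request:
{"method": "move_arm", "body": {
  "commands": [0,-0.4,0.5,0,0.6,0,-0.4,1.0,0,0.6,0,-0.4,1.0,0,0.6]
}}

```text
time: 3.45
eef_pos: [0.5728, -0.2429, 0.0466]
ee_rot: [-0.0, 0.692, 0.722, -0.0]
contact_force: [-0.2, 0.1, -1.0]
gripper_width: 0.0513
```

```bash
python3 -c "
from h import *
here();goto(-181,-1,7);goto(-100,-1,7);cv2.imwrite('pics/w4.png',capture('wrist'))"
```

```text
t 3.45 tip track mm [-201.9   -0.5    7.8] yaw err 0.07 F track [-0.06  0.21 -0.96] w 51.3
shift cm [ 2.08  0.05 -0.21] turn deg 0.07 world [ 0.572 -0.222  0.038]
shift cm [10.1   0.06 -1.34] turn deg 0.07 world [ 0.569 -0.142  0.049]
```

View pics/w4.png

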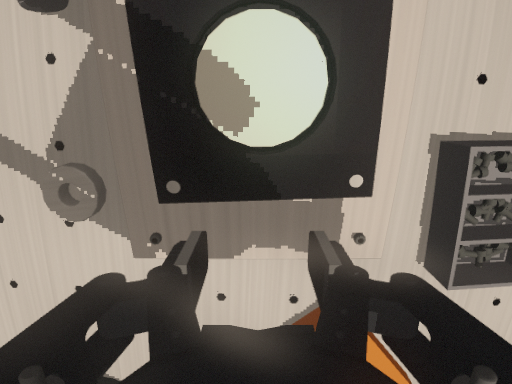

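Request:
{"method": "move_arm", "body": {
  "commands": [0.8,0.05,-0.1,0,0.6,1.6,0.05,-0.2,0,0.6,2.0,0.05,-0.25,0,0.6,2.4,0.05,-0.3,0,0.6,2.8,0.05,-0.35,0,0.6]
}}

```text
time: 4.0
eef_pos: [0.5725, -0.215, 0.0507]
ee_rot: [0.001, 0.692, 0.722, -0.0]
contact_force: [0.8, -3.2, -1.7]
gripper_width: 0.0511
```

```bash
python3 -c "
from h import *
here();goto(-120,-1,7);cv2.imwrite('pics/w5.png',capture('wrist'))"
```

```text
t 4.0 tip track mm [-173.7   -1.4    8. ] yaw err 0.07 F track [-3.44 -0.7  -1.24] w 51.1
shift cm [ 5.33 -0.04 -0.65] turn deg 0.07 world [ 0.57  -0.162  0.046]
```

View pics/w5.png

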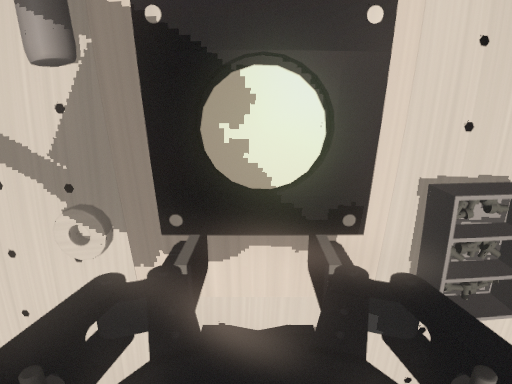

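Request:
{"method": "move_arm", "body": {
  "commands": [0.8,0,-0.1,0,0.6,1.6,0,-0.22,0,0.6,2.6,0,-0.36,0,0.6,3.6,0,-0.5,0,0.6,4.4,0,-0.6,0,0.6]
}}

```text
time: 4.55
eef_pos: [0.5707, -0.1692, 0.0571]
ee_rot: [0.0, 0.691, 0.722, 0.0]
contact_force: [-0.0, -2.5, -1.1]
gripper_width: 0.0512
```

```bash
python3 -c "
from h import *
here();goto(-70,-0.5,7);cv2.imwrite('pics/w6.png',capture('wrist'))"
```

```text
t 4.55 tip track mm [-127.4   -1.5    7.9] yaw err 0.13 F track [-2.64  0.11 -0.72] w 51.2
shift cm [ 5.7  -0.08 -0.71] turn deg 0.13 world [ 0.567 -0.112  0.053]
```

View pics/w6.png

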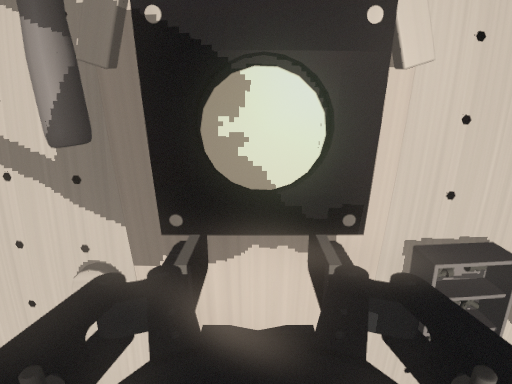

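Request:
{"method": "move_arm", "body": {
  "commands": [0.5,-0.05,-0.07,0,0.6,1.0,-0.08,-0.14,0,0.6,1.5,-0.08,-0.21,0,0.6,2.0,-0.08,-0.28,0,0.6,2.5,-0.08,-0.35,0,0.6]
}}

```text
time: 5.1
eef_pos: [0.5686, -0.1437, 0.0614]
ee_rot: [0.001, 0.691, 0.723, -0.0]
contact_force: [-0.3, -4.5, 1.5]
gripper_width: 0.0513
```

```bash
python3 -c "
from h import *
here();goto(-70,-0.5,7);cv2.imwrite('pics/w7.png',capture('wrist'))"
```

```text
t 5.1 tip track mm [-101.5   -0.5    8.6] yaw err 0.17 F track [-4.21  0.5   2.1 ] w 51.3
shift cm [ 3.14  0.01 -0.28] turn deg 0.17 world [ 0.567 -0.112  0.053]
```

View pics/w7.png

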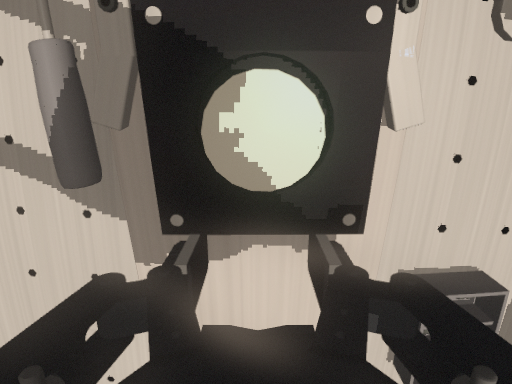

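Request:
{"method": "move_arm", "body": {
  "commands": [1.0,0,-0.1,0,0.6,2.0,0,-0.24,0,0.6,3.0,0,-0.36,0,0.6,4.0,0,-0.48,0,0.6,5.0,0,-0.6,0,0.6]
}}

```text
time: 5.65
eef_pos: [0.5662, -0.0936, 0.0684]
ee_rot: [0.001, 0.691, 0.723, -0.001]
contact_force: [-2.4, -6.9, 4.5]
gripper_width: 0.0514
```

```bash
python3 -c "
from h import *
here();goto(0,-0.5,7);goto(45,-.5,7)"
```

```text
t 5.65 tip track mm [-50.9  -0.2   8.6] yaw err 0.19 F track [-6.14  2.65  5.41] w 51.4
shift cm [ 5.06  0.05 -0.57] turn deg 0.19 world [ 0.564 -0.043  0.063]
shift cm [ 9.52  0.07 -1.21] turn deg 0.19 world [0.563 0.001 0.069]
```

```bash
python3 -c "
from h import *
cv2.imwrite('pics/w8.png',capture('wrist'));here();print(np.round(get_obs()['torque'],2))
cv2.imwrite('pics/s8.png',cv2.resize(capture('scene')[140:260,140:300],None,fx=5,fy=5,interpolation=2))"
```

```text
t 5.7 tip track mm [-48.8  -0.4   8.4] yaw err 0.25 F track [-4.77  2.49  4.22] w 51.1
[-0.78  0.32 -0.  ]
```

View pics/w8.png

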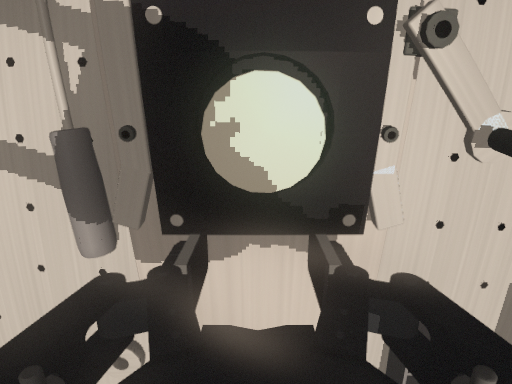

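View pics/s8.png

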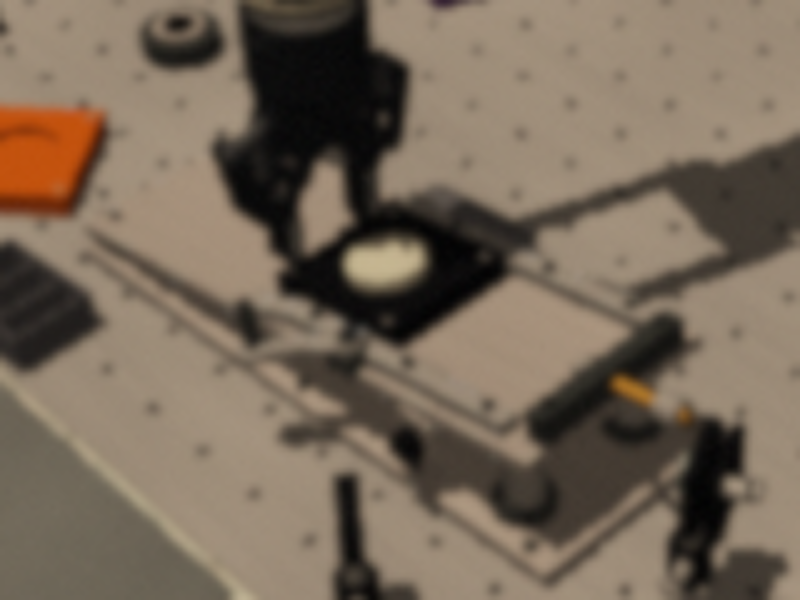

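Request:
{"method": "move_arm", "body": {
  "commands": [0.9,-0.05,-0.22,0,0.6,1.9,-0.05,-0.36,0,0.6,2.9,-0.05,-0.5,0,0.6,3.9,-0.05,-0.64,0,0.6,4.9,-0.05,-0.78,0,0.6]
}}

```text
time: 6.25
eef_pos: [0.5635, -0.0416, 0.0759]
ee_rot: [0.0, 0.69, 0.723, 0.001]
contact_force: [0.5, -2.4, -1.6]
gripper_width: 0.0514
```

```bash
python3 -c "
from h import *
here();goto(40,-0.5,9);cv2.imwrite('pics/w9.png',capture('wrist'))"
```

```text
t 6.25 tip track mm [1.7 0.4 8.7] yaw err 0.28 F track [-2.67 -0.38 -1.27] w 51.4
shift cm [ 3.78  0.11 -0.56] turn deg 0.28 world [ 0.563 -0.004  0.07 ]
```

View pics/w9.png

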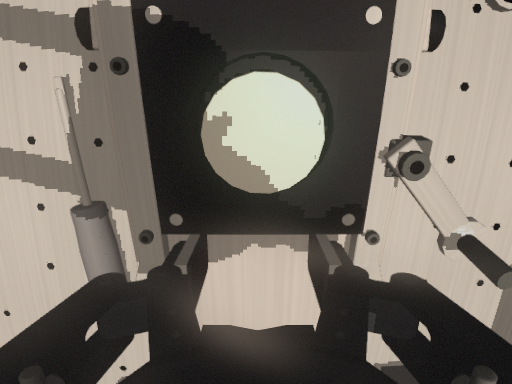

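Request:
{"method": "move_arm", "body": {
  "commands": [0.7,0,-0.1,0,0.6,1.4,0.0,-0.2,0,0.6,2.1,0.05,-0.3,0,0.6,2.8,0.05,-0.4,0,0.6,3.3,0.05,-0.48,0,0.6]
}}

```text
time: 6.8
eef_pos: [0.5623, -0.0061, 0.081]
ee_rot: [-0.001, 0.69, 0.724, 0.002]
contact_force: [0.3, -1.3, -1.0]
gripper_width: 0.0512
```

```bash
python3 -c "
from h import *
here();goto(45,-0.5,9);im=capture('top');cv2.imwrite('pics/t10.png',cv2.resize(im[130:210,195:295],None,fx=8,fy=8,interpolation=2))
w=capture('wrist');cv2.imwrite('pics/w10.png',w)"
```

```text
t 6.8 tip track mm [37.7  0.1  8.9] yaw err 0.36 F track [-1.46 -0.22 -0.81] w 51.2
shift cm [ 0.72  0.06 -0.11] turn deg 0.36 world [0.563 0.001 0.071]
```

View pics/w10.png

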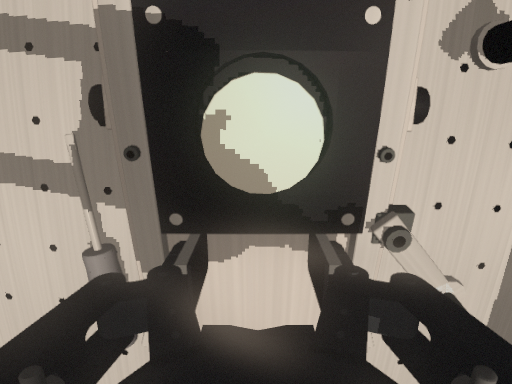

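View pics/t10.png

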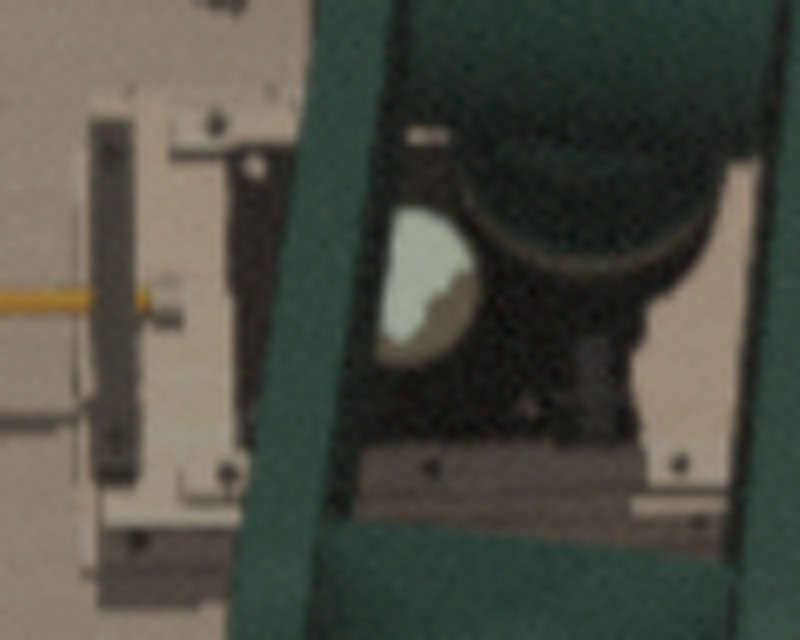

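```bash
python3 -c "
from h import *
m=camera_model('top')
print(to_track(m,(223.6,167),RT,O0,.018)*1e3,to_track(m,(217.8,167),RT,O0,.009)*1e3,to_track(m,(217.8,167),RT,O0,.014)*1e3)"
```

```text
[151.15290001   1.38699037  18.        ] [165.49864189  -0.88276178   9.        ] [165.65578151   0.2628881   14.        ]
```

Request:
{"method": "move_arm", "body": {
  "commands": [0.3,0,-0.04,0,0.6,0.5,0,-0.07,0,0.6,0.7,0.0,-0.1,0,0.6,0.9,0,-0.13,0,0.6,1.0,0,-0.14,0,0.6]
}}

```text
time: 7.4
eef_pos: [0.5619, 0.0044, 0.0827]
ee_rot: [-0.001, 0.69, 0.724, 0.002]
contact_force: [0.8, -3.2, -1.5]
gripper_width: 0.0511
```

```bash
python3 -c "
from h import *
here();goto(50,-0.5,9)"
```

```text
t 7.4 tip track mm [48.3  0.1  9. ] yaw err 0.39 F track [-3.37 -0.7  -1.08] w 51.1
shift cm [ 0.17  0.06 -0.02] turn deg 0.39 world [0.562 0.006 0.072]
```

Next come small steps, about 1 mm each, watching the force.

Request:
{"method": "move_arm", "body": {
  "commands": [0.05,0,0,0,0.6,0.1,0,-0.01,0,0.6,0.15,0,-0.02,0,0.6,0.2,0,-0.03,0,0.6]
}}

```text
time: 7.8
eef_pos: [0.5618, 0.0064, 0.083]
ee_rot: [-0.001, 0.69, 0.724, 0.002]
contact_force: [-0.1, -1.7, -0.7]
gripper_width: 0.0512
```

```bash
python3 -c "
from h import *
here()"
```

```text
t 7.8 tip track mm [50.3  0.1  9.1] yaw err 0.39 F track [-1.74  0.16 -0.43] w 51.2
```

Request:
{"method": "move_arm", "body": {
  "commands": [0.05,0,0,0,0.6,0.1,0,-0.01,0,0.6,0.1,0,-0.01,0,0.6]
}}

```text
time: 8.1
eef_pos: [0.5617, 0.0075, 0.0831]
ee_rot: [-0.001, 0.69, 0.724, 0.002]
contact_force: [0.3, -2.2, -1.2]
gripper_width: 0.0513
```

```bash
python3 -c "
from h import *
here()"
```

```text
t 8.1 tip track mm [51.4  0.1  9. ] yaw err 0.39 F track [-2.34 -0.24 -0.87] w 51.3
```

Request:
{"method": "move_arm", "body": {
  "commands": [0.05,0,0,0,0.6,0.1,0,-0.01,0,0.6]
}}

```text
time: 8.3
eef_pos: [0.5617, 0.0084, 0.0832]
ee_rot: [-0.001, 0.69, 0.724, 0.002]
contact_force: [0.7, -2.4, -0.8]
gripper_width: 0.0516
```

Request:
{"method": "move_arm", "body": {
  "commands": [0.05,0,0,0,0.6,0.1,0,-0.01,0,0.6]
}}

```text
time: 8.5
eef_pos: [0.5617, 0.0095, 0.0834]
ee_rot: [-0.001, 0.69, 0.724, 0.002]
contact_force: [0.2, -2.4, -0.6]
gripper_width: 0.0513
```

```bash
python3 -c "
from h import *
here()"
```

```text
t 8.5 tip track mm [53.4  0.   9. ] yaw err 0.39 F track [-2.52 -0.09 -0.29] w 51.3
```

Request:
{"method": "move_arm", "body": {
  "commands": [0.05,0,0,0,0.6,0.1,0,-0.01,0,0.6]
}}

```text
time: 8.7
eef_pos: [0.5616, 0.0099, 0.0835]
ee_rot: [-0.001, 0.69, 0.724, 0.002]
contact_force: [1.0, -5.3, -1.8]
gripper_width: 0.0511
```

Request:
{"method": "move_arm", "body": {
  "commands": [0.05,0,0,0,0.6,0.1,0,-0.01,0,0.6]
}}

```text
time: 8.9
eef_pos: [0.5616, 0.0099, 0.0835]
ee_rot: [0.0, 0.69, 0.724, 0.001]
contact_force: [0.0, -6.7, -1.2]
gripper_width: 0.0509
```

```bash
python3 -c "
from h import *
here();im=capture('top');cv2.imwrite('pics/t11.png',cv2.resize(im[130:210,195:295],None,fx=8,fy=8,interpolation=2))"
```

```text
t 8.9 tip track mm [53.9  0.1  9.1] yaw err 0.37 F track [-6.76  0.25 -0.28] w 50.9
```

View pics/t11.png

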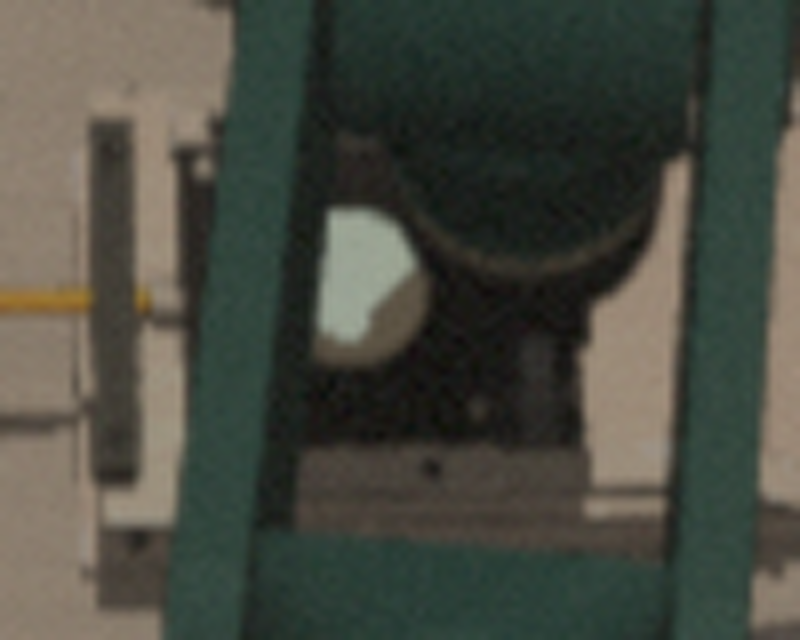

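The tray has stopped: the tip stayed at 53.9 mm while the force rose from 2.5 to 6.8 N, so about 4 N is on the screw. Now I'll back off horizontally and rise.

Request:
{"method": "move_arm", "body": {
  "commands": [-0.3,0,0,0,0.6,-1.2,0,0,0,0.6,-3,0,0,0,0.6,-4,0,-3,0,0.6,-4,0,-7,0,0.3]
}}

```text
time: 9.45
eef_pos: [0.5616, -0.0307, 0.1512]
ee_rot: [-0.003, 0.69, 0.723, -0.001]
contact_force: [0.0, -0.4, -0.1]
gripper_width: 0.0383
```

Request:
{"method": "move_arm", "body": {
  "commands": [-1,2,-2,0,0,-2,2,-2,0,0,-2,2,-2,0,0,-2,2,-2,0,0]
}}

```text
time: 9.85
eef_pos: [0.5811, -0.0496, 0.1687]
ee_rot: [-0.005, 0.691, 0.723, -0.002]
contact_force: [-1.0, 0.0, 0.0]
gripper_width: 0.0001
```

```bash
python3 -c "
from h import *
here();cv2.imwrite('pics/w12.png',capture('wrist'));im=capture('top');cv2.imwrite('pics/t12.png',cv2.resize(im[120:200,195:295],None,fx=8,fy=8,interpolation=2))"
```

```text
t 9.85 tip track mm [  6.1 -16.8 101.9] yaw err 0.26 F track [0.07 1.02 0.  ] w 0.1
```

View pics/w12.png

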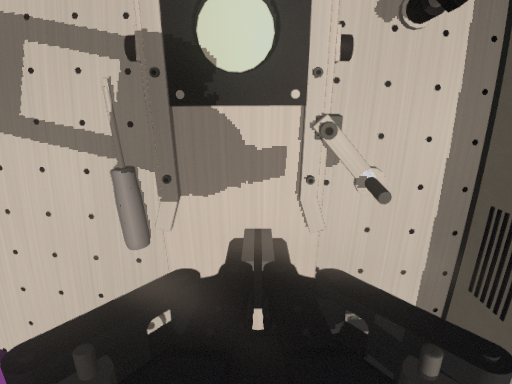

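View pics/t12.png

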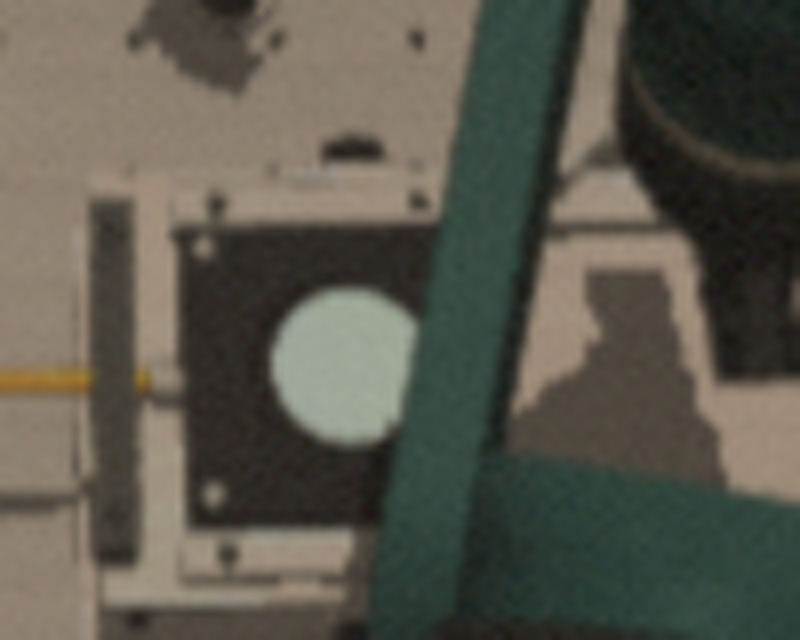

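```bash
python3 -c "
from h import *
m=camera_model('wrist')
for n,uv,z in [('tail',(178,105.5),18),('tail',(298,105.5),18),('pivot',(328.5,130.5),20),('pegtop',(384,195),47.5),('pegbase',(368,182),17.5),('spec',(236,31),22)]: print(n,np.round(to_track(m,uv,RT,O0,z/1e3)*1e3,1))
mt=camera_model('top')
im=cv2.imread('pics/top0.png');cv2.imwrite('pics/k.png',cv2.resize(im[110:160,245:295],None,fx=14,fy=14,interpolation=2))
"
```

```text
tail [65.3 39.7 18. ]
tail [ 65.6 -44.5  18. ]
pivot [ 48.7 -67.   20. ]
pegtop [  10.8 -103.1   47.5]
pegbase [   8.6 -102.2   17.5]
spec [112.2  -2.4  22. ]
```

View pics/k.png

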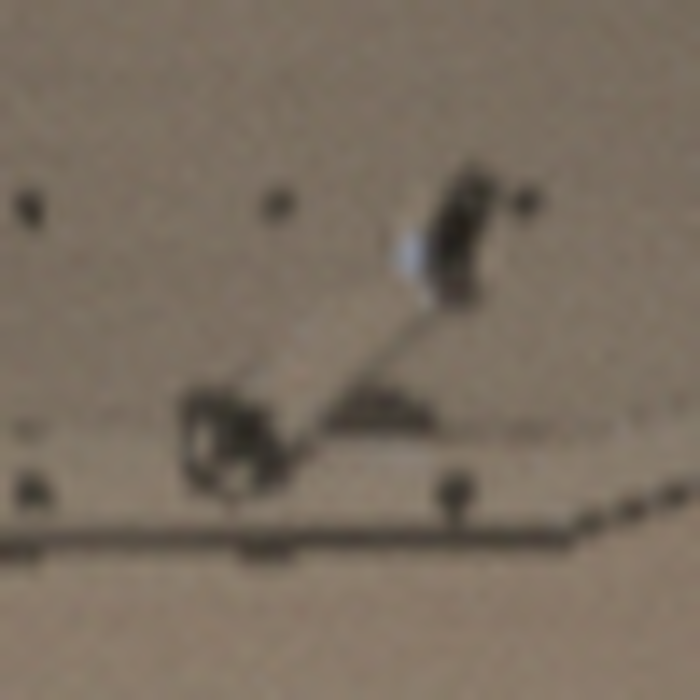

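```bash
cat >> h.py <<'E'
def keep(phi,gap=0,yaw=None,z=24,half=11.5):
    f=np.radians(phi);u=np.array([-np.cos(f),-np.sin(f)]);t=np.array([-np.sin(f),np.cos(f)])
    y=np.degrees(np.arctan2(t[1],t[0])) if yaw is None else yaw
    n=np.array([np.cos(np.radians(y)),np.sin(np.radians(y))])
    p=np.array([51,-66])+55*u-(half+5+gap)*n
    print('phi',phi,'tip',np.round(p,1),'yaw',round(y,1));goto(p[0],p[1],z,y)
E
python3 -c "
from h import *
m=camera_model('top')
for z in (0,.06,.11):
  for n,uv in [('lens foot',(224,119)),('lens top',(218,106)),('box edge',(280,88)),('box top',(280,72))]:
    o,d=ray(m,uv);p=o+d*(z-o[2])/d[2];print(z,n,p.round(3),np.round(RT.T@(p-O0)*1e3))
here();keep(43,14,95,z=110);keep(43,14,95)"
```

```text
0 lens foot [0.717 0.115 0.   ] [ 142. -160.  -76.]
0 lens top [0.756 0.133 0.   ] [ 157. -199.  -79.]
0 box edge [ 0.809 -0.045  0.   ] [ -20. -245.  -54.]
0 box top [ 0.858 -0.045  0.   ] [ -23. -293.  -53.]
0.06 lens foot [0.696 0.109 0.06 ] [ 145. -138.  -16.]
0.06 lens top [0.732 0.126 0.06 ] [ 160. -175.  -18.]
0.06 box edge [ 0.782 -0.042  0.06 ] [  -8. -218.    5.]
0.06 box top [ 0.828 -0.042  0.06 ] [ -10. -264.    5.]
0.11 lens foot [0.678 0.104 0.11 ] [ 147. -120.   34.]
0.11 lens top [0.713 0.12  0.11 ] [ 161. -155.   32.]
0.11 box edge [ 0.76  -0.039  0.11 ] [   2. -196.   54.]
0.11 box top [ 0.804 -0.04   0.11 ] [  -0. -240.   55.]
t 9.95 tip track mm [  6.4 -16.9 101.9] yaw err 0.3 F track [-0.29 -0.21  0.65] w -0.1
phi 43 tip [  13.4 -133.9] yaw 95
shift cm [ 0.53 11.69 -1.  ] turn deg -94.7 world [ 0.698 -0.039  0.167]
phi 43 tip [  13.4 -133.9] yaw 95
shift cm [ 1.68 11.78  7.52] turn deg -94.7 world [ 0.697 -0.027  0.082]
```

Request:
{"method": "move_arm", "body": {
  "commands": [0.5,11.7,0,-94.7,0,0.5,11.7,0,-94.7,0,0.5,11.7,0,-94.7,0,0.5,11.7,0,-94.7,0,0.5,11.7,0,-94.7,0]
}}

```text
time: 10.45
eef_pos: [0.6975, -0.0379, 0.1652]
ee_rot: [-0.006, 0.374, 0.927, 0.001]
contact_force: [0.4, 0.6, -0.1]
gripper_width: 0.0
```

```bash
python3 -c "
from h import *
here();keep(43,14,95,z=80)"
```

```text
t 10.45 tip track mm [  12.4 -133.5   97.5] yaw err 43.67 F track [ 0.55 -0.43 -0.14] w 0.0
phi 43 tip [  13.4 -133.9] yaw 95
shift cm [0.2  0.27 1.72] turn deg -51.33 world [ 0.698 -0.034  0.137]
```

Request:
{"method": "move_arm", "body": {
  "commands": [0.2,0.3,0,-51.3,0,0.2,0.3,0,-51.3,0,0.2,0.3,0,-51.3,0,0.2,0.3,0,-51.3,0,0.2,0.3,0,-51.3,0]
}}

```text
time: 10.95
eef_pos: [0.6972, -0.0335, 0.1636]
ee_rot: [-0.006, 0.009, 1.0, 0.003]
contact_force: [-0.8, -0.2, 0.1]
gripper_width: 0.0001
```

Request:
{"method": "move_arm", "body": {
  "commands": [0,0,0,-7,0,0,0,0,-7,0]
}}

```text
time: 11.15
eef_pos: [0.6963, -0.0328, 0.162]
ee_rot: [-0.008, -0.053, 0.999, 0.004]
contact_force: [-0.1, -0.4, -0.5]
gripper_width: 0.0004
```

```bash
python3 -c "
from h import *
here();keep(43,14,95,z=24);cv2.imwrite('pics/w13.png',capture('wrist'))"
```

```text
t 11.15 tip track mm [  17.  -132.5   93.5] yaw err -266.34 F track [-0.49  0.12 -0.48] w 0.4
phi 43 tip [  13.4 -133.9] yaw 95
shift cm [-0.28  0.54  6.93] turn deg -361.34 world [ 0.697 -0.027  0.082]
```

View pics/w13.png

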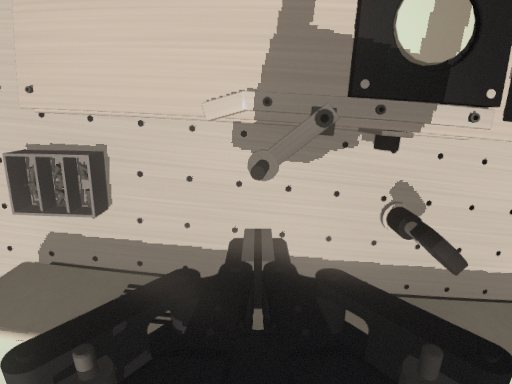

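Request:
{"method": "move_arm", "body": {
  "commands": [-0.3,0.5,2,0,0,-0.3,0.5,4,0,0,-0.3,0.5,6,0,0,-0.3,0.5,6.5,0,0,-0.3,0.5,6.5,0,0]
}}

```text
time: 11.7
eef_pos: [0.6969, -0.0269, 0.0955]
ee_rot: [-0.009, -0.051, 0.999, 0.004]
contact_force: [0.1, 1.0, -0.7]
gripper_width: -0.0002
```

```bash
sed -i "s/print('shift cm'/a=(a+180)%360-180;print('shift cm'/" h.py; python3 -c "
from h import *
here();keep(43,0,95,z=24);keep(30,0,95);keep(15,0,95);cv2.imwrite('pics/w14.png',capture('wrist'));cv2.imwrite('pics/s14.png',cv2.resize(capture('scene')[150:270,140:300],None,fx=5,fy=5,interpolation=2))"
```

```text
t 11.7 tip track mm [  13.6 -133.3   26.9] yaw err -266.55 F track [ 0.88 -0.1  -0.82] w -0.2
phi 43 tip [  12.2 -119.9] yaw 95
shift cm [ 1.34 -0.02  0.33] turn deg -1.55 world [ 0.683 -0.028  0.081]
phi 30 tip [   4.8 -109.9] yaw 95
shift cm [ 2.38 -0.69  0.45] turn deg -1.55 world [ 0.674 -0.036  0.08 ]
phi 15 tip [ -0.7 -96.7] yaw 95
shift cm [ 3.73 -1.15  0.54] turn deg -1.55 world [ 0.661 -0.042  0.08 ]
```

View pics/w14.png

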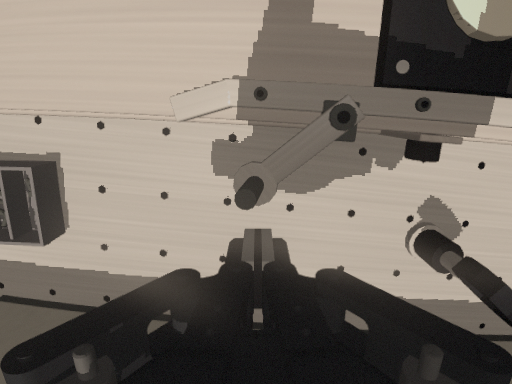

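View pics/s14.png

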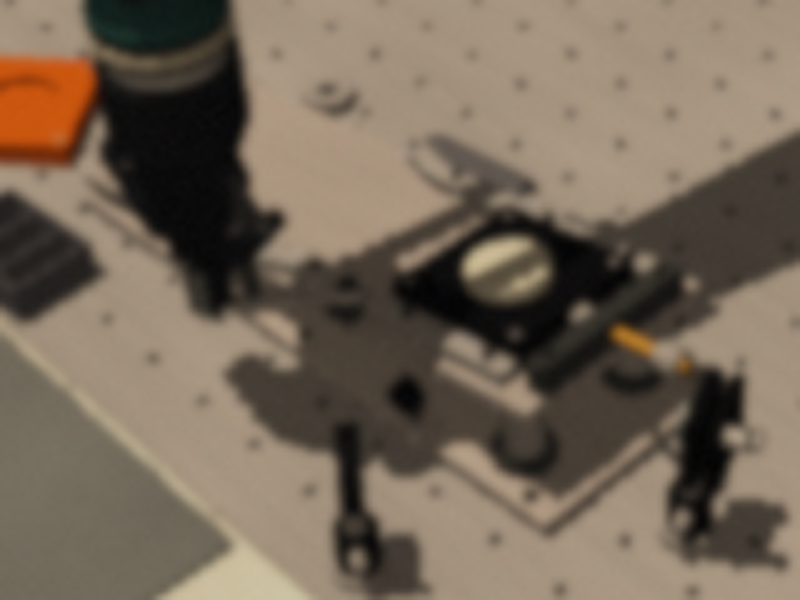

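Request:
{"method": "move_arm", "body": {
  "commands": [0.5,-0.4,0.3,0,0,0.9,-0.5,0.35,0,0,1.2,-0.5,0.35,0,0,1.6,-0.6,0.38,0,0,2.0,-0.75,0.4,0,0]
}}

```text
time: 12.3
eef_pos: [0.6804, -0.0373, 0.0951]
ee_rot: [-0.005, -0.051, 0.999, 0.003]
contact_force: [4.3, -1.6, -1.7]
gripper_width: 0.0003
```

```bash
python3 -c "
from h import *
here();keep(30,0,95);keep(20,0,95);keep(5,0,95);cv2.imwrite('pics/w15.png',capture('wrist'))"
```

```text
t 12.3 tip track mm [   3.9 -116.5   27.8] yaw err -266.53 F track [-1.95 -4.24 -1.47] w 0.3
phi 30 tip [   4.8 -109.9] yaw 95
shift cm [0.64 0.18 0.38] turn deg -1.53 world [ 0.674 -0.036  0.08 ]
phi 20 tip [   0.8 -101.2] yaw 95
shift cm [ 1.53 -0.17  0.44] turn deg -1.53 world [ 0.665 -0.04   0.08 ]
phi 5 tip [ -2.4 -87.2] yaw 95
shift cm [ 2.95 -0.39  0.49] turn deg -1.53 world [ 0.651 -0.044  0.079]
```

View pics/w15.png

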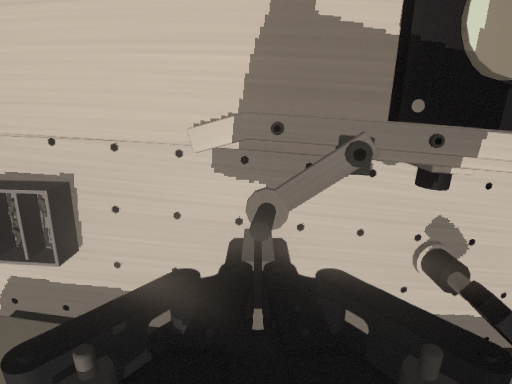

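Request:
{"method": "move_arm", "body": {
  "commands": [0.4,0.0,0.1,0,0,0.8,-0.05,0.2,0,0,1.3,-0.15,0.25,0,0,1.8,-0.25,0.3,0,0,2.3,-0.3,0.35,0,0]
}}

```text
time: 12.85
eef_pos: [0.6567, -0.0431, 0.092]
ee_rot: [-0.005, -0.051, 0.999, 0.003]
contact_force: [2.2, -0.6, 0.8]
gripper_width: -0.0007
```

```bash
python3 -c "
from h import *
here();keep(5,0,95);keep(-5,0);keep(-15,0);keep(-25,0);cv2.imwrite('pics/w16.png',capture('wrist'))"
```

```text
t 12.85 tip track mm [ -1.3 -92.5  25.4] yaw err -266.56 F track [-0.52 -2.22  0.92] w -0.7
phi 5 tip [ -2.4 -87.2] yaw 95
shift cm [ 0.53 -0.06  0.16] turn deg -1.56 world [ 0.651 -0.044  0.079]
phi -5 tip [ -5.2 -77.6] yaw 85.0
shift cm [ 1.51 -0.28  0.21] turn deg 8.44 world [ 0.642 -0.047  0.079]
phi -15 tip [ -6.4 -67.7] yaw 75.0
shift cm [ 2.51 -0.34  0.24] turn deg 18.44 world [ 0.632 -0.049  0.079]
phi -25 tip [ -5.8 -57.7] yaw 65.0
shift cm [ 3.5  -0.22  0.24] turn deg 28.44 world [ 0.622 -0.049  0.079]
```

View pics/w16.png

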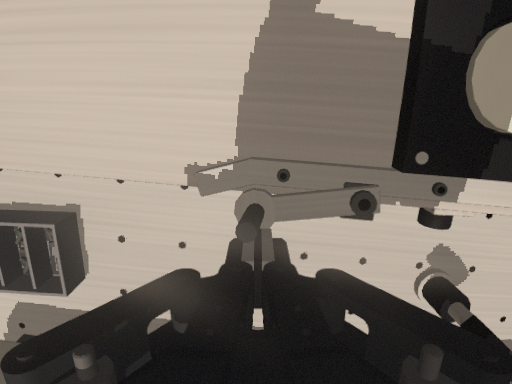

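Request:
{"method": "move_arm", "body": {
  "commands": [0.4,-0.3,0.1,0,0,1.0,-0.45,0.15,4,0,1.6,-0.55,0.2,9,0,2.2,-0.6,0.2,14,0,2.7,-0.55,0.2,19,0]
}}

```text
time: 13.4
eef_pos: [0.6287, -0.051, 0.0898]
ee_rot: [-0.007, 0.116, 0.993, 0.002]
contact_force: [1.2, -0.8, 1.3]
gripper_width: -0.0001
```

```bash
python3 -c "
from h import *
here();keep(-20,0);keep(-30,0);keep(-40,0);keep(-45,0);cv2.imwrite('pics/w17.png',capture('wrist'))"
```

```text
t 13.4 tip track mm [ -8.2 -64.2  24.1] yaw err 74.24 F track [-0.62 -1.17  1.44] w -0.1
phi -20 tip [ -6.3 -62.7] yaw 70.0
shift cm [ 0.2   0.14 -0.01] turn deg 4.24 world [ 0.627 -0.049  0.079]
phi -30 tip [ -4.9 -52.8] yaw 60.0
shift cm [ 1.19  0.01 -0.02] turn deg 14.24 world [ 0.617 -0.048  0.079]
phi -40 tip [ -1.7 -43.3] yaw 50.0
shift cm [ 2.19  0.05 -0.04] turn deg 24.24 world [ 0.607 -0.045  0.08 ]
phi -45 tip [  0.4 -38.8] yaw 45.0
shift cm [ 2.68  0.14 -0.07] turn deg 29.24 world [ 0.603 -0.043  0.08 ]
```

View pics/w17.png

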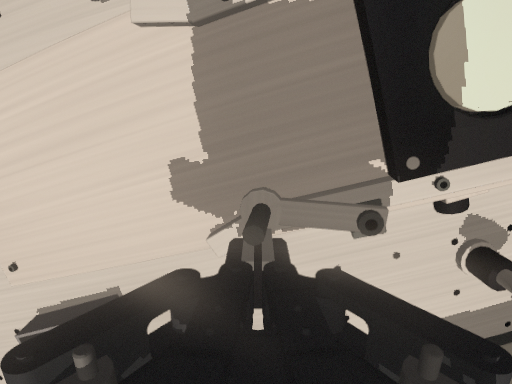

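Request:
{"method": "move_arm", "body": {
  "commands": [0.5,-0.1,0,6,0,1.0,-0.1,0,12,0,1.5,-0.12,0,18,0,2.1,-0.1,-0.05,24,0,2.6,0,-0.1,30,0]
}}

```text
time: 13.95
eef_pos: [0.6022, -0.0451, 0.091]
ee_rot: [-0.008, 0.372, 0.928, 0.0]
contact_force: [2.2, -1.2, 0.8]
gripper_width: 0.0002
```

```bash
python3 -c "
from h import *
here();keep(-45,0);keep(-55,0);keep(-65,0);keep(-70,0);cv2.imwrite('pics/w18.png',capture('wrist'))"
```

```text
t 13.95 tip track mm [ -1.1 -38.   24.4] yaw err 43.94 F track [-1.17 -2.17  1.01] w 0.2
phi -45 tip [  0.4 -38.8] yaw 45.0
shift cm [0.06 0.16 0.02] turn deg -1.06 world [ 0.603 -0.043  0.08 ]
phi -55 tip [  5.9 -30.4] yaw 35.0
shift cm [ 1.03 -0.06 -0.04] turn deg 8.94 world [ 0.594 -0.038  0.081]
phi -65 tip [ 12.8 -23.1] yaw 25.0
shift cm [ 2.03 -0.11 -0.12] turn deg 18.94 world [ 0.587 -0.032  0.082]
phi -70 tip [ 16.7 -20. ] yaw 20.0
shift cm [ 2.53 -0.08 -0.17] turn deg 23.94 world [ 0.583 -0.028  0.082]
```

View pics/w18.png

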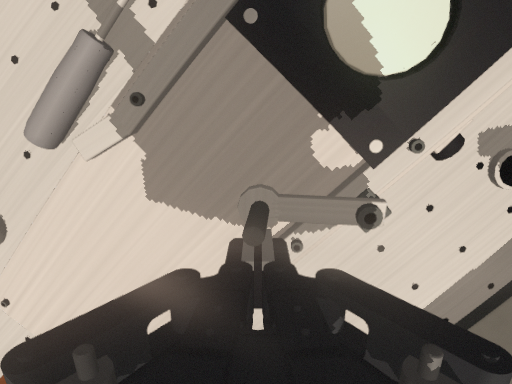

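Request:
{"method": "move_arm", "body": {
  "commands": [0.5,-0.08,0,5,0,1.0,-0.15,-0.03,10,0,1.5,-0.2,-0.08,15,0,2.0,-0.22,-0.12,20,0,2.5,-0.2,-0.17,25,0]
}}

```text
time: 14.5
eef_pos: [0.582, -0.0291, 0.0931]
ee_rot: [-0.008, 0.565, 0.825, -0.002]
contact_force: [2.2, -1.6, 0.1]
gripper_width: 0.0001
```

```bash
python3 -c "
from h import *
here();keep(-70,0);keep(-80,0);keep(-85,0);keep(-93,0);cv2.imwrite('pics/w19.png',capture('wrist'))"
```

```text
t 14.5 tip track mm [ 15.8 -18.5  24.1] yaw err 18.77 F track [-1.69 -2.14  0.36] w 0.1
phi -70 tip [ 16.7 -20. ] yaw 20.0
shift cm [ 0.03  0.17 -0.  ] turn deg -1.23 world [ 0.583 -0.028  0.082]
phi -80 tip [ 25.2 -14.7] yaw 10.0
shift cm [ 1.   -0.06 -0.11] turn deg 8.77 world [ 0.578 -0.02   0.083]
phi -85 tip [ 29.8 -12.6] yaw 5.0
shift cm [ 1.5  -0.11 -0.17] turn deg 13.77 world [ 0.575 -0.015  0.084]
phi -93 tip [ 37.4 -10.2] yaw -3.0
shift cm [ 2.29 -0.1  -0.26] turn deg 21.77 world [ 0.573 -0.008  0.085]
```

View pics/w19.png

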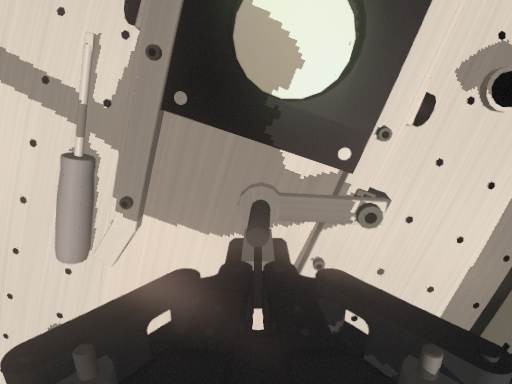

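Request:
{"method": "move_arm", "body": {
  "commands": [0.3,0,-0.03,3,0,0.6,-0.03,-0.06,6,0,0.9,-0.06,-0.1,9,0,1.2,-0.1,-0.14,12,0,1.4,-0.12,-0.16,14,0]
}}

```text
time: 15.05
eef_pos: [0.5751, -0.0164, 0.0948]
ee_rot: [-0.009, 0.661, 0.75, -0.004]
contact_force: [1.8, -1.2, 1.4]
gripper_width: 0.0001
```

```bash
python3 -c "
from h import *
here();keep(-90,0);keep(-93,0);cv2.imwrite('pics/w20.png',capture('wrist'))"
```

```text
t 15.05 tip track mm [ 29.  -12.1  24.1] yaw err 4.79 F track [-1.11 -1.76  1.6 ] w 0.1
phi -90 tip [ 34.5 -11. ] yaw 0.0
shift cm [ 0.56 -0.06 -0.07] turn deg 4.79 world [ 0.574 -0.011  0.085]
phi -93 tip [ 37.4 -10.2] yaw -3.0
shift cm [ 0.85 -0.12 -0.1 ] turn deg 7.79 world [ 0.573 -0.008  0.085]
```

View pics/w20.png

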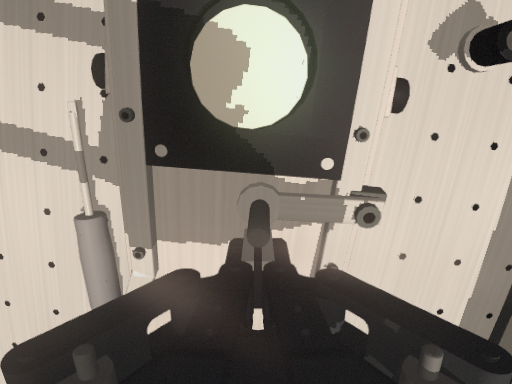

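Request:
{"method": "move_arm", "body": {
  "commands": [0.1,0,-0.01,1,0,0.2,-0.02,-0.02,2,0,0.3,-0.04,-0.03,3,0,0.4,-0.05,-0.05,4,0,0.45,-0.05,-0.06,5,0]
}}

```text
time: 15.6
eef_pos: [0.5736, -0.0116, 0.0954]
ee_rot: [-0.009, 0.694, 0.72, -0.004]
contact_force: [-1.1, -2.1, 1.5]
gripper_width: -0.0
```

```bash
python3 -c "
from h import *
here()"
```

```text
t 15.6 tip track mm [ 33.8 -10.8  23.9] yaw err -0.31 F track [-1.87  1.15  1.81] w -0.0
```

Request:
{"method": "move_arm", "body": {
  "commands": [0.05,0,-0.01,0,0,0.1,0,-0.02,0,0]
}}

```text
time: 15.8
eef_pos: [0.5735, -0.0106, 0.0955]
ee_rot: [-0.009, 0.694, 0.72, -0.004]
contact_force: [0.6, -2.2, 1.7]
gripper_width: -0.0003
```

```bash
python3 -c "
from h import *
here();cv2.imwrite('pics/w21.png',capture('wrist'))"
```

```text
t 15.8 tip track mm [ 34.8 -10.7  23.9] yaw err -0.3 F track [-1.92 -0.53  1.95] w -0.3
```

View pics/w21.png

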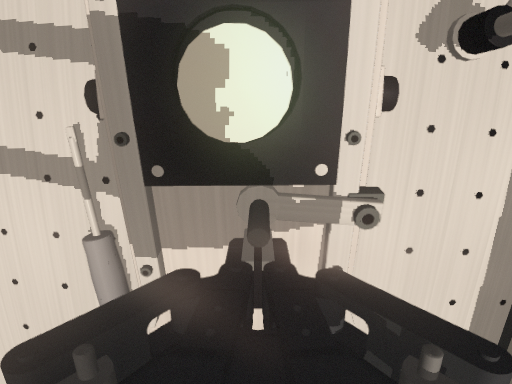

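Request:
{"method": "move_arm", "body": {
  "commands": [0.03,0,0,0,0,0.06,0,-0.01,0,0]
}}

```text
time: 16.05
eef_pos: [0.5734, -0.0101, 0.0956]
ee_rot: [-0.009, 0.694, 0.72, -0.005]
contact_force: [1.0, -3.2, 0.8]
gripper_width: 0.0001
```

Request:
{"method": "move_arm", "body": {
  "commands": [0.03,0,0,0,0,0.06,0,-0.01,0,0]
}}

```text
time: 16.25
eef_pos: [0.5735, -0.01, 0.0957]
ee_rot: [-0.008, 0.694, 0.72, -0.005]
contact_force: [0.9, -4.0, 0.2]
gripper_width: -0.0004
```

Request:
{"method": "move_arm", "body": {
  "commands": [0.03,0,0,0,0,0.06,0,-0.01,0,0]
}}

```text
time: 16.45
eef_pos: [0.5734, -0.01, 0.0957]
ee_rot: [-0.008, 0.694, 0.72, -0.005]
contact_force: [1.1, -4.9, 0.6]
gripper_width: 0.0003
```

Request:
{"method": "move_arm", "body": {
  "commands": [0.03,0,0,0,0,0.08,0,-0.01,0,0,0.08,0,-0.01,0,0]
}}

```text
time: 16.75
eef_pos: [0.5734, -0.0099, 0.0958]
ee_rot: [-0.008, 0.694, 0.72, -0.006]
contact_force: [0.5, -5.8, 1.4]
gripper_width: 0.0002
```

```bash
python3 -c "
from h import *
here();cv2.imwrite('pics/w22.png',cv2.resize(capture('wrist')[120:260,130:400],None,fx=2.9,fy=2.9,interpolation=2))"
```

```text
t 16.75 tip track mm [ 35.5 -10.7  24.1] yaw err -0.33 F track [-5.58 -0.27  2.24] w 0.2
```

View pics/w22.png

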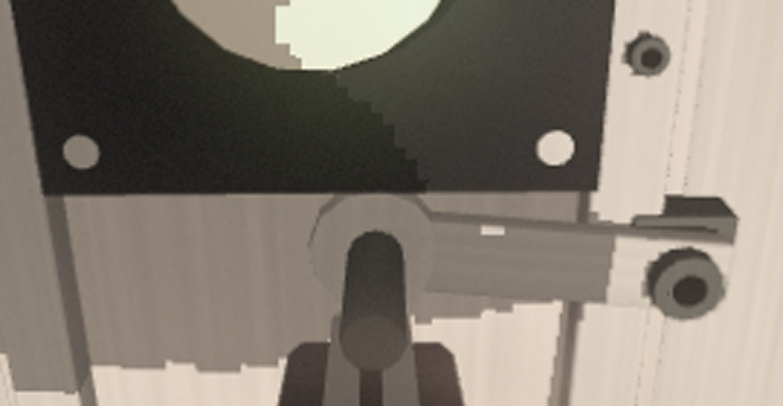

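The keeper's round end bears on the tail. The tip has stalled and the force is about 5.6 N, some 2 N of which is the pivot. Letting go by backing straight off.

Request:
{"method": "move_arm", "body": {
  "commands": [-0.2,0,0,0,0,-1,0,0,0,0,-3,0,0,0,0,-4,0,-3,0,0,-5,0,-7,0,0]
}}

```text
time: 17.3
eef_pos: [0.5744, -0.0595, 0.1627]
ee_rot: [-0.012, 0.694, 0.72, -0.007]
contact_force: [1.4, -0.9, -0.3]
gripper_width: -0.0002
```

Request:
{"method": "move_arm", "body": {
  "commands": [-4,-5,-5,0,0,-8,-10,-5,0,0,-8,-14,-5,0,0,-8,-14,-5,0,0,-8,-14,-5,0,0]
}}

```text
time: 17.8
eef_pos: [0.4368, -0.1455, 0.2169]
ee_rot: [-0.011, 0.695, 0.719, -0.007]
contact_force: [0.3, 0.3, 0.5]
gripper_width: 0.0001
```

```bash
python3 -c "
from h import *
here();cv2.imwrite('pics/w23.png',capture('wrist'));im=capture('top');cv2.imwrite('pics/t23f.png',im);cv2.imwrite('pics/t23.png',cv2.resize(im[130:210,195:295],None,fx=8,fy=8,interpolation=2));cv2.imwrite('pics/s23.png',capture('scene'))"
```

```text
t 17.8 tip track mm [-76.1 131.6 162.1] yaw err -0.48 F track [ 0.35 -0.31  0.43] w 0.1
```

View pics/t23.png

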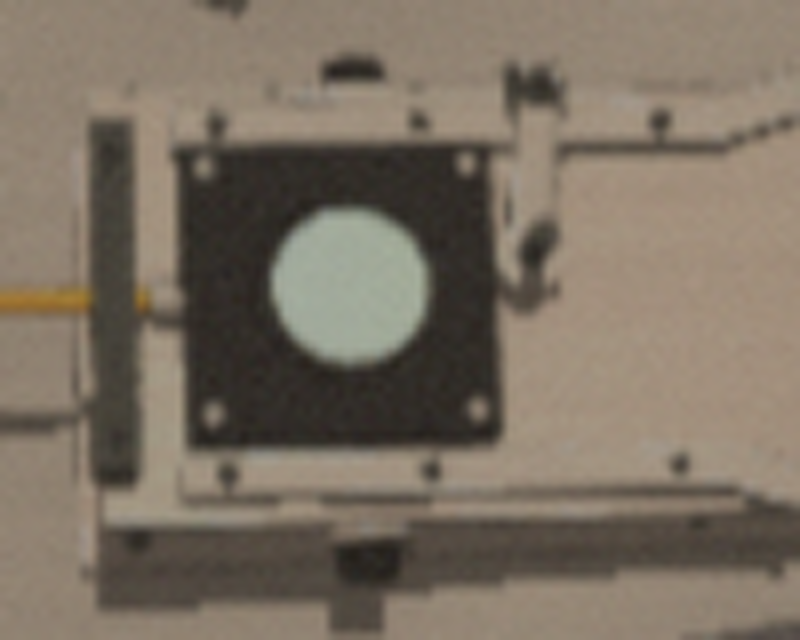

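View pics/w23.png

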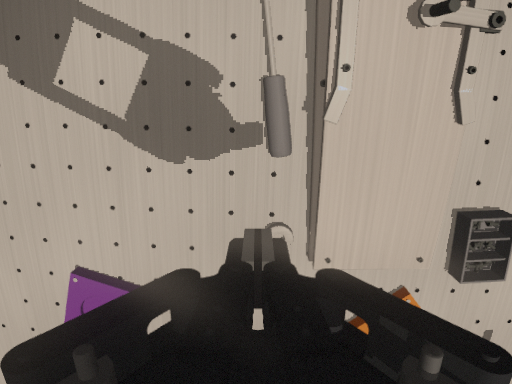

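View pics/t23f.png

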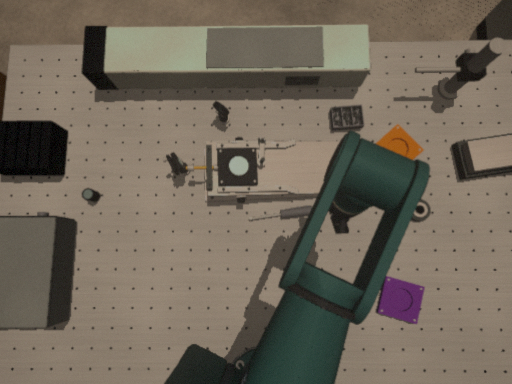

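Request:
{"method": "move_arm", "body": {
  "commands": [4,4.5,0,0,0,7,9,0,0,0,7,12,1,0,0,7,12,2,0,0,7,12,2,0,0]
}}

```text
time: 18.45
eef_pos: [0.5558, -0.0682, 0.1891]
ee_rot: [-0.015, 0.693, 0.721, -0.009]
contact_force: [-0.3, 0.3, -1.1]
gripper_width: -0.0001
```

Request:
{"method": "move_arm", "body": {
  "commands": [0,0,0,0,0,0,0,0,0,0]
}}

```text
time: 18.65
eef_pos: [0.5553, -0.0682, 0.1891]
ee_rot: [-0.015, 0.693, 0.721, -0.009]
contact_force: [-0.1, -0.2, -0.2]
gripper_width: -0.0002
```

```bash
python3 -c "
from h import *
here();w=capture('wrist');cv2.imwrite('pics/w24.png',w);cv2.imwrite('pics/w24z.png',cv2.resize(w[60:200,130:390],None,fx=3,fy=3,interpolation=2))"
```

```text
t 18.65 tip track mm [ -8.4  10.  124.5] yaw err -0.14 F track [-0.24  0.07 -0.2 ] w -0.2
```

View pics/w24z.png

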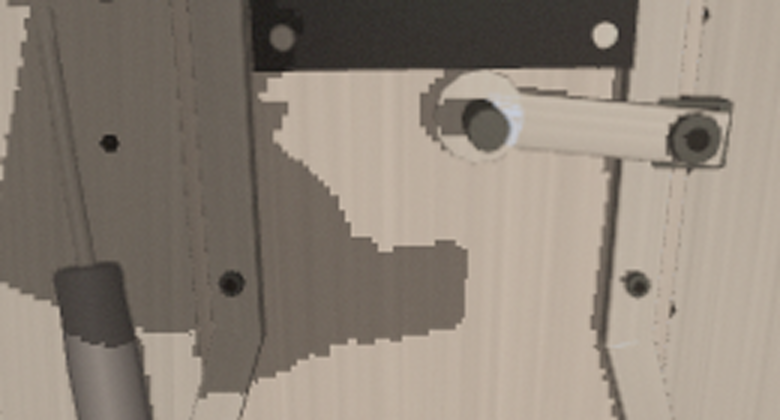

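After release, the keeper's round end still meets the tail edge with no visible gap, and the robot is clear. Handing in.

```bash
python3 -c "
from workcell import *
print(close_job())"
```

```text
the job is handed in; nothing more can be done
None
```

The tray is home on the stop screw with the keeper bearing on its tail. The job is handed in at about 18.7 s on the robot's clock.

- **Tray:** I slid it up the track with both fingertips on its tail. It stopped on the screw with a total push of about 6.8 N, roughly 4 N of that on the stop. The highest wrist force I read while sliding it was about 8.5 N, including about 5 N at right angles to the track, partway up the rails.
- **Keeper:** I swung it round by its peg with the shut fingers until it stalled on the tail. The push there was about 5.6 N, of which around 2 N is the stiff pivot. I then backed straight off.
- **Last checks:** The top view after release shows the tray's head at the screw, the specimen in its well and the bystanders in view not visibly moved. The ring lying beyond the track's low end was partly hidden by the arm. A close wrist view shows the keeper's round end meeting the tail with no visible gap, and the force at the robot was near zero.
- **Disagreements:** The cameras differed by 2–3 mm on positions, so I relied on contact force for the final seating. I did not test for play by pushing the tray again after release.

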